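Set the stop of the tubing gauge to the pegged length

TASK

The tubing-cutting gauge has to be set to the length marked by its tall round-headed peg: with the fingertips, push the grey sliding stop leftwards along its rail until it clicks into the notch beside that peg, not beyond it, and leave it seated there. It clicks through any notches before that one on the way; only push it, do not pinch or grip it, and leave everything else on the bench where it stands.

Things in the scene. Friction and masses are not known exactly. Their poses are not given: they have to be found in the camera images.
- gauge: Fixed tubing gauge: grey base plate 120 (its x, across) x 390 (its y, along) x 12 mm. Origin at bench level on the rail's centre line; y runs along the rail to the left, z up. A notched steel bar 14 mm wide, top 28 mm above the bench, runs from y = -180 to 170 mm; V notches, 14 mm wide, at y = -50, 30, 110 mm. Black end blocks 30 mm high; trough in front of the bar, its left end 34 mm high.
- stop (a joint): The grey stop, a block 48 mm (across) x 44 mm (along) sliding on the bar: metres moved towards gauge +y from its right end (0 to 0.29; centre at gauge y = -150 mm + value). It starts right of all notches. Its flat right and left faces reach from 30 to 72 mm above the bench; a steel tongue at its front hangs over the trough. Sliding takes about 1 to 2 N.
- stop_centre (a point): Middle of the stop's top face, 72 mm above the bench; over the notch's centre when seated. Within some 5 mm of a notch's centre the stop snaps into it by itself, ahead of the finger (the push falls away); pushing it out again takes about 10 N.
- plunger (a joint): Sprung plunger in the stop, its steel pin (11 mm thick) standing about 12 mm out of the middle of the stop's top: metres it has dropped; about 0 on the bar between notches, about 0.004 when seated in a notch.
- tall_peg: Steel peg with a round head (24 mm wide), 60 mm tall, standing in a socket on the base plate 42 mm behind the rail's centre line, level with the notch to be used (one of the three). Origin at its foot, 12 mm above the bench; axes as the gauge's.
- short_peg_a: Plain steel peg, 10 mm thick and 16 mm tall, beside a notch that is not wanted. Origin at its foot.
- short_peg_b: Another such plain short peg, beside the other notch that is not wanted. Origin at its foot.
- vial: Bystander: small glass vial with blue cap, 23 mm wide, 51 mm tall, standing behind the gauge. Origin at its foot.
- tube: Bystander: lying plastic tube with orange cap, 120 x 20 mm, behind the gauge. Origin under its middle.
- dish: Bystander: clear round dish, 60 mm wide, 14 mm high, behind the right end of the gauge. Origin under its middle.
- red_bottle: Bystander: small white bottle with red cap, 34 mm wide, 67 mm tall, right of the gauge. Origin at its foot.
- tape: Bystander: roll of tan tape lying flat, 94 mm wide, 25 mm high, left of the gauge. Origin under its middle.
- bench_timer: Bystander: white bench timer, 62 x 68 x 19 mm, far left. Origin under its middle.
- marker_pink: Bystander: pink marker pen lying, 138 x 12 mm, left of the gauge. Origin under its middle.

How it is judged (in metres and radians):
At the end, for the whole second after the job is handed in: The stop is at rest within 4 mm of the tall peg along the rail, with its plunger dropped (more than 2 mm) into the notch there (y of stop_centre in the frame of tall_peg between -0.004 and 0.004 m and value of joint plunger above 0.002 m and velocity of joint stop between -0.005 and 0.005 m/s); the robot touches nothing.
It fails at once if the stop is pushed more than 20 mm past the tall peg's notch (y of stop_centre in the frame of tall_peg above 0.02 m).
It fails at once if the stop is pinched: fingers press on two opposite faces at once (contact force between each of stop_c0, stop_c1 and the fingers above 1 N or contact force between each of stop_c2, stop_c3 and the fingers above 1 N).
It fails at once if a bystander is lifted or moved by more than 20 mm (distance of any of vial, tube, dish, red_bottle, tape, bench_timer, marker_pink from where it was at the start of the episode above 0.02 m).
It also fails if it takes over 40 s, if anything falls off the work surface, if the arm or the gripper's body presses on something with over 40 N, if the wrist force passes 120 N, or if a joint passes its speed limit or range.

ROBOT

A 6-joint arm with a two-finger parallel gripper is mounted at the origin on a cart in front of the work surface, level with it; the furniture and walls round the work are solid. World frame = base frame: x ahead of the robot, y to its left, z up, the work surface at z = 0. Lengths are in mm, angles in rad, forces in N, time in s.
With the tool pointing down it reaches from about 250 to 725 mm from the base axis. Payload 4 kg.
Tool frame: the origin (TCP) lies on the mounting face of the last link; the fingertips stand 173 mm ahead of it and the grasp point (between the pads) lies 155 mm ahead of it; z points along the fingers, y is the direction in which the jaws open and shut (so a half turn about z gives the same grasp; the last joint's range is limited). The gripper opens to 85 mm and grips with 20 to 120 N. Pads are 22 mm wide; open, the fingers measure 114 mm over their backs; the gripper's body (76 mm by 85 mm) begins 54 mm behind the grasp point. The pads swing forward as they close: fully open they stand 13 mm farther back than shut.
Start: joints at [-1.245, 0.241, 0.005, 1.335, 0, 1.571], TCP at [160.032, -473.698, 404.706] pointing down, gripper open.
Joint ranges: [-2.72, 2.72], [-1.05, 1.87], [-1.09, 1.28], [-1.99, 2.15], [-1.42, 1.44], [-3.14, 3.14]. Speed limits (rad/s): [2.79, 2.79, 3.14, 3.14, 3.14, 3.14].

INTERFACE

Orientations are given as a 3x3 rotation matrix whose columns are the frame's x, y, z axes.
In Python, from bench import bot, grab_frame gives the robot as it stands. The module is installed in compiled form; this text tells all that it offers.
- The arm moves only by the shell command python3 -m handwheel 'ROWS' [OPENING] [FORCE]. ROWS is JSON, a list that holds one entry, the list of rows, each a list of 4 numbers: the shift along the world's x, y, z normalised to -1 to 1, where 1 is 0.12 m, then the turn about the world's z normalised to -1 to 1, where 1 is 2 pi rad. A call has 1 to 8 rows; each row is the pose to reach, as a shift and turn from the pose commanded when the call began, turning the shorter way round; what a row does not reach only later rows make up. A row lasts 1/12 s, in which the tool goes at most 41.7 mm and 7.16 degrees, less where a joint would pass 70% of its speed; a pose out of reach is approached as far as the arm can. A call with a number of a shift or a turn outside -1 to 1 is refused whole. A call with a gripper value outside its range is refused whole. OPENING is the opening in per cent of the stroke, from 0 (shut) to 100 (fully open), set as the call begins (- or left out, the last holds). The fingers move at their own pace and stop on an object; FORCE is the grip in N (left out, the last holds). Time passes only in rows, so rows that repeat a pose let the fingers close. It gives the time, the measured TCP pose, the force and the opening at its end, in the units of the state.
- bot.state(): the state, without advancing time (a new reading comes with each control period).
- grab_frame(name): name is "scene" or "side" or "wrist"; returns a dict with "pixels" (420x560x3 uint8, blue, green, red), "vertical_fov" (degrees; the focal length in pixels is half the picture's height over the tangent of half this angle, whatever the lens; pixels are square), "cx", "cy" (the principal point, pixels), "k1" (the pictures are not rectified: a ray, as slopes to the right and down, at radius r is drawn at 1 + k1 r^2 times it, then the intrinsics apply), "R" (3x3) and "t" (3): a world point X has camera coordinates R X + t; the wrist camera has in their place "T_tool_cam" (4x4, takes a point from camera to tool coordinates, whose origin is the TCP and whose axes are the flange's). Camera axes: x right, y down, z forward; pixel columns grow to the right and rows downward; lengths in mm; the calibration is good to about 2 mm. A picture is of the moment at which its call begins: read the wrist's pose just before it. There is no depth.
- bot.finish_job(): hands the job in, once; it reports no verdict.
The state is a dict: "clock": time; "qpos": joint angles; "dq": joint speeds; "effort": joint torques, N m; "tcp_pos": TCP position; "eef_rot": TCP orientation; "contact_force": force on the tool from outside, world axes, zero at the start; "ft_torque": the same for the moment, N m; "width": finger opening in mm.
Only numpy, scipy, OpenCV 4.12 (cv2) and the standard library are available. Lean on these libraries where they do the work, as an engineer would, in place of code of your own. Each camera call takes 0.05 s, during which the arm holds its last target.

## Working session

There is one attempt and no reset: what is moved stays moved. The work goes in short steps, Python scripts to look and compute and a shell command to move; the robot and the scene stay as the last step left them, time stands still between calls to the robot, and variables do not carry over. Pictures are saved under pics/ and viewed, and the job is handed in when it is done.

```bash
mkdir -p pics; cat > h.py <<'E'
import numpy as np, cv2
from bench import bot, grab_frame
def save(name,fn):
    s=bot.state(); f=grab_frame(name); cv2.imwrite('pics/'+fn,f['pixels'])
    if name=='wrist':
        T=np.array(f['T_tool_cam']); R=np.array(s['eef_rot']); p=np.array(s['tcp_pos'])
        Rwc=R@T[:3,:3]; c=R@T[:3,3]+p
        f['R']=Rwc.T; f['t']=-Rwc.T@c
    np.save('pics/'+fn+'.npy',{k:v for k,v in f.items()},allow_pickle=True)
    return f
def load(fn): return np.load('pics/'+fn+'.npy',allow_pickle=True).item()
def K(f):
    F=210/np.tan(np.radians(f['vertical_fov'])/2)
    return np.array([[F,0,f['cx']],[0,F,f['cy']],[0,0,1.]])
def ray(f,u,v):
    n=cv2.undistortPoints(np.array([[[u,v]]],float),K(f),np.array([f['k1'],0,0,0.]))[0,0]
    # forward model check: fixed point
    d0=np.array([(u-f['cx'])/K(f)[0,0],(v-f['cy'])/K(f)[0,0]]); d=d0.copy()
    for _ in range(50): d=d0/(1+f['k1']*(d@d))
    R=np.array(f['R']);t=np.array(f['t']).ravel()
    return -R.T@t, R.T@np.array([d[0],d[1],1.])
def plane(f,u,v,z):
    c,d=ray(f,u,v); return c+d*(z-c[2])/d[2]
def proj(f,X):
    x=np.array(f['R'])@np.array(X,float)+np.array(f['t']).ravel(); d=x[:2]/x[2]; d=d*(1+f['k1']*(d@d))
    return d*K(f)[0,0]+[f['cx'],f['cy']]
E
python3 - <<'E'
from h import *
s=bot.state(); print(s['clock'],s['tcp_pos'],s['eef_rot'],s['contact_force'],s['width'])
for n in('scene','side','wrist'):
    f=save(n,n+'0.png'); print(n,f['vertical_fov'],f['cx'],f['cy'],f['k1'],-np.array(f['R']).T@np.array(f['t']).ravel())
E
```

```text
0.0 [ 159.93818221 -473.44623699  403.81374262] [[ 9.47386505e-01  3.20091117e-01 -6.97007103e-04]
 [ 3.20091874e-01 -9.47384521e-01  1.93944178e-03]
 [-3.95356546e-05 -2.06050728e-03 -9.99997876e-01]] [ 0.04335962  0.03903776 -0.88665529] 85.00742440668085
scene 50.13190488439737 277.1013619341018 207.29847434932444 -0.01470432594896275 [-57.5870935 927.0859489 909.9363572]
side 51.091360214612564 285.41826412937513 202.72072652172474 -0.024213394280112738 [ 137.34354329 -903.80322262 1034.7696144 ]
wrist 59.329945694243676 282.1871336434894 210.75465811692922 -0.06396415766973673 [ 234.42240355 -447.32923763  373.06704263]
```

View pics/scene0.png

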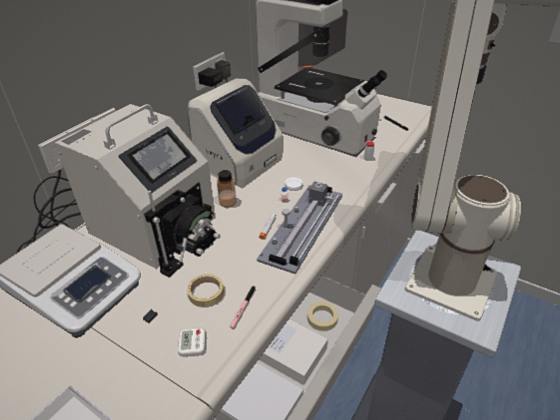

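View pics/side0.png

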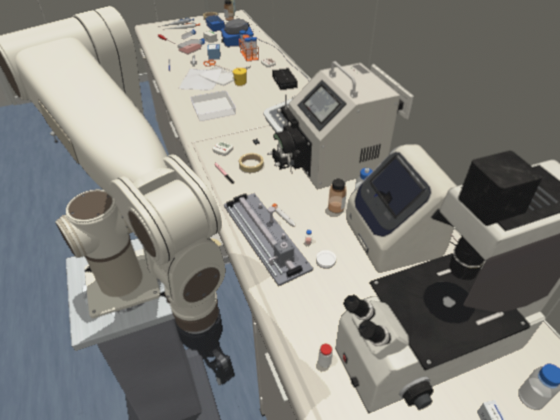

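View pics/wrist0.png

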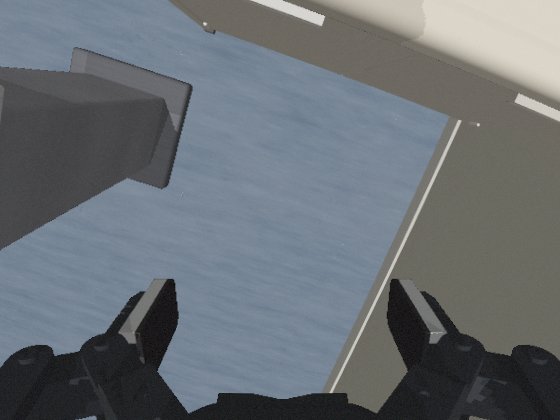

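```bash
python3 - <<'E'
import cv2
a=cv2.imread('pics/scene0.png')[165:285,240:360]; cv2.imwrite('pics/sc1.png',cv2.resize(a,None,fx=5,fy=5,interpolation=cv2.INTER_CUBIC))
a=cv2.imread('pics/side0.png')[180:290,215:345]; cv2.imwrite('pics/si1.png',cv2.resize(a,None,fx=5,fy=5,interpolation=cv2.INTER_CUBIC))
E
```

```text
(no output)
```

View pics/sc1.png

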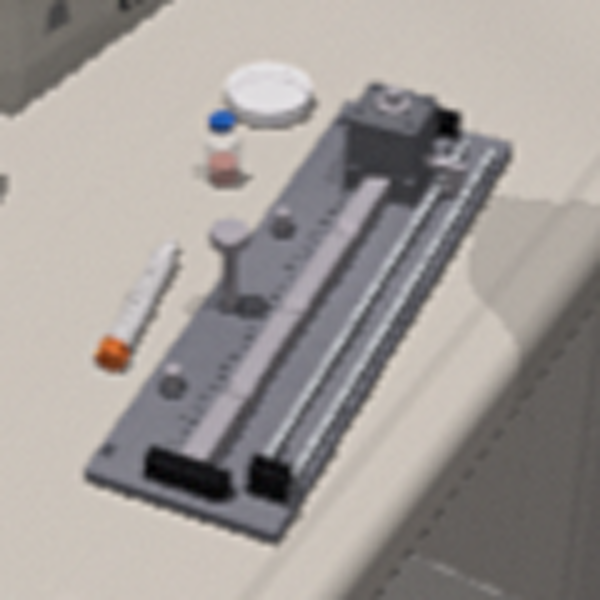

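View pics/si1.png

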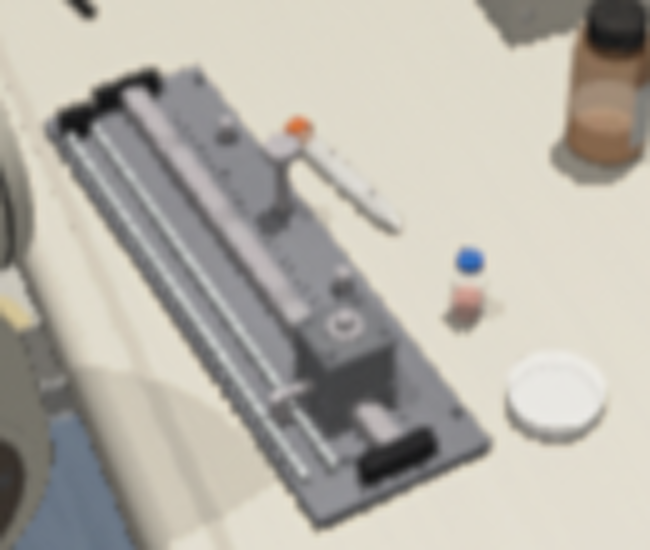

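The scene view shows the tall peg beside the middle of the three pegs, at about (286,222), with its foot at (286,225). The stop is at the right end, about (319,189). In the side view the peg's foot is at about (269,223) and the stop's pin at (284,244). Next I'll compute the gauge pose from the base corners.

```bash
python3 - <<'E'
from h import *
a=load('scene0.png');b=load('side0.png')
P=lambda f,l,z:[print(n,np.round(plane(f,o[0]+u/5,o[1]+v/5,z),1)) for n,u,v in l]
o=(240,165)
print('scene');P(a,[('LF',278,538),('LB',88,475),('RF',512,146),('tallfoot',232,303),('s1',173,388),('s3',283,228)],12)
P(a,[('barL',203,450)],28);P(a,[('pin',393,98)],84);P(a,[('head',231,233)],72)
o=(215,180)
print('side');P(b,[('RF',318,525),('RB',491,443),('LB',198,68),('LF',47,125),('tallfoot',275,218),('s1',228,132),('s3',343,288)],12)
P(b,[('barL',135,95)],28);P(b,[('pin',345,322)],84);P(b,[('head',287,145)],72)
E
```

```text
scene
LF [363.8 201.4  12. ]
LB [478.4 216.4  12. ]
RF [ 412.3 -182.3   12. ]
tallfoot [486.9  49.6  12. ]
s1 [476.5 131.9  12. ]
s3 [497.4 -28.9  12. ]
barL [425.6 179.4  28. ]
pin [460.2 -99.6  84. ]
head [484.1  55.   72. ]
side
RF [ 415.1 -194.1   12. ]
RB [ 531.8 -178.2   12. ]
LB [484.9 203.2  12. ]
LF [369.9 187.4  12. ]
tallfoot [481.4  44.7  12. ]
s1 [481.6 133.5  12. ]
s3 [498.7 -29.7  12. ]
barL [430.4 176.2  28. ]
pin [ 464.1 -116.4   84. ]
head [491.9  46.9  72. ]
```

```bash
python3 - <<'E'
from h import *
a=load('scene0.png');b=load('side0.png')
def tri(n,pa,pb):
    (c1,d1),(c2,d2)=ray(a,*pa),ray(b,*pb)
    s=np.linalg.lstsq(np.c_[d1,-d2],c2-c1,rcond=None)[0]; p,q=c1+s[0]*d1,c2+s[1]*d2
    print(n,np.round((p+q)/2,1),'gap',round(np.linalg.norm(p-q),1))
A=lambda u,v:(240+u/5,165+v/5)
B=lambda u,v:(215+u/5,180+v/5)
tri('pin',A(393,97),B(345,322)); tri('head',A(231,232),B(287,145))
tri('foot',A(230,303),B(275,218)); tri('cap',(370,145),(326,349)); tri('s1',A(174,372),B(227,125)); tri('s3',A(283,214),B(343,272))
tri('eyep L',(383,75),(352,300)); tri('eyep R',(368,86),(372,329)); tri('micarm',(262,66),(455,262))
print('z0 scene LF LB',[np.round(plane(a,*A(*p),0),1) for p in((278,540),(86,478))])
print('z0 side RF RB',[np.round(plane(b,*B(*p),0),1) for p in((318,527),(491,447))])
E
python3 -c "
import cv2
a=cv2.imread('pics/scene0.png')[40:200,300:440]; cv2.imwrite('pics/sc2.png',cv2.resize(a,None,fx=3.6,fy=3.6))
a=cv2.imread('pics/side0.png')[270:420,290:460]; cv2.imwrite('pics/si2.png',cv2.resize(a,None,fx=3.6,fy=3.6))"
```

```text
pin [ 466.2 -110.3   76.3] gap 1.1
head [490.4  49.2  68.1] gap 5.6
foot [485.7  48.7   9.5] gap 6.6
cap [ 435.6 -446.7   58.8] gap 2.4
s1 [478.6 129.   22.4] gap 2.4
s3 [498.3 -28.2  24.4] gap 2.4
eyep L [ 444.9 -493.1  310.4] gap 16.1
eyep R [ 493.6 -525.8  239.8] gap 10.8
micarm [ 831.2 -417.2  241.5] gap 119.2
z0 scene LF LB [array([368.7, 193. ,   0. ]), array([485.2, 209.4,   0. ])]
z0 side RF RB [array([ 417.9, -187.1,    0. ]), array([ 535.2, -172.4,    0. ])]
```

View pics/sc2.png

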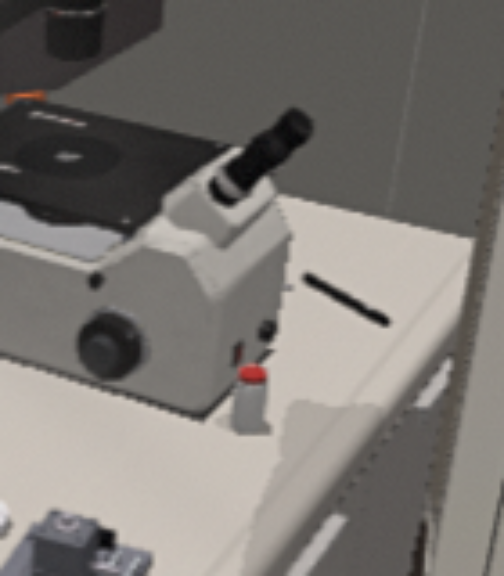

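View pics/si2.png

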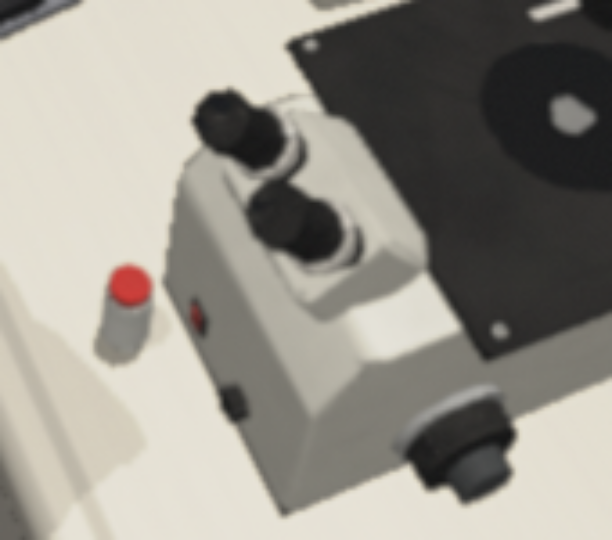

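The tall peg is beside the middle notch, the gauge's yaw is about 0.125 rad, and the stop's centre is near (466,-110). The microscope's eyepieces are near (450,-490), up to z 310, so I'll move away in +y first. The gripper will be shut and turned so the jaws lie across the rail.

```bash
python3 -m handwheel '[[[0.3,0.3,0,0.02],[0.6,0.6,0,0.04],[0.9,0.9,0,0.06],[1,1,0,0.08],[1,1,0,0.1],[1,1,0,0.12],[1,1,0,0.14],[1,1,0,0.14]]]' 0 20
python3 -m handwheel '[[[0.15,0.25,0,0.02],[0.3,0.5,0,0.04],[0.5,0.8,0,0.06],[0.6,1,0,0.078],[0.6,1,0,0.078],[0.6,1,0,0.078]]]' 0
python3 - <<'E'
from h import *
s=bot.state(); print(s['clock'],s['qpos'],s['tcp_pos'],s['eef_rot'],s['contact_force'],s['width'])
save('wrist','wrist1.png')
E
```

```text
clock: 0.82
tcp_pos: [280.4, -353.2, 404.5]
eef_rot: [[0.354, 0.935, -0.0], [0.935, -0.354, 0.0], [0.0, -0.001, -1.0]]
contact_force: [-0.1, -0.3, 0.4]
width: 0.1
clock: 1.32
tcp_pos: [352.5, -232.7, 404.6]
eef_rot: [[-0.124, 0.992, -0.0], [0.992, 0.124, -0.0], [0.0, -0.0, -1.0]]
contact_force: [-0.0, -0.2, -0.3]
width: 0.0
1.3167 [-5.83348820e-01  8.70220935e-02 -1.81231223e-01  1.30285291e+00
 -2.33141421e-04  8.62765854e-01] [ 352.46462903 -232.65075872  404.6075918 ] [[-1.24358895e-01  9.92237227e-01 -3.87065509e-04]
 [ 9.92237303e-01  1.24358895e-01 -2.38876939e-05]
 [ 2.44327798e-05 -3.87031484e-04 -9.99999925e-01]] [-0.02038469 -0.18743343 -0.32787334] 0.04985580062999772
```

View pics/wrist1.png

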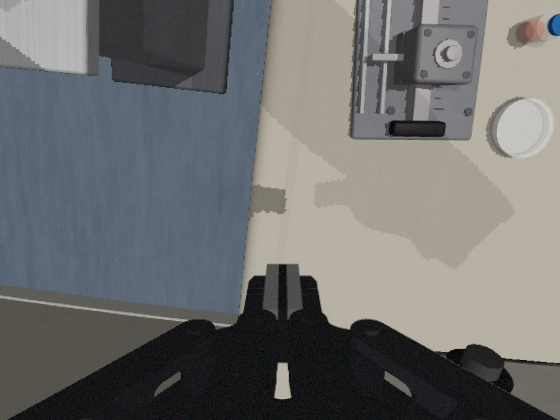

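The wrist picture shows the stop at (440,55) with its pin at (448,52), the right end block at (417,129), and the closed fingertips at (283,270). The camera looks along gauge +y, which suits this push. Next I'll move over the rail line, right of the stop.

```bash
python3 -m handwheel '[[[0.3,0.1,0,0],[0.6,0.2,0,0],[0.9,0.2,0,0],[1,0.2,0,0],[1,0.2,0,0]]]' 0
python3 - <<'E'
from h import *
f=save('wrist','wrist2.png')
E
```

```text
clock: 1.78
tcp_pos: [474.2, -210.9, 403.7]
eef_rot: [[-0.122, 0.993, 0.0], [0.993, 0.122, -0.0], [-0.0, 0.0, -1.0]]
contact_force: [-0.1, -0.2, -0.4]
width: 0.0
```

View pics/wrist2.png

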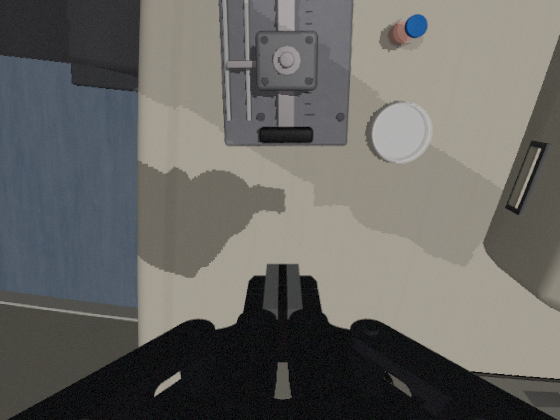

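```bash
python3 - <<'E'
from h import *
f=load('wrist2.png')
g=np.array([-0.1245,0.992]);gx=np.array([0.992,0.1245])
for n,u,v,z in [('top LL',257,31,72),('LR',317,31,72),('RL',257,90,72),('RR',317,90,72),('pin',287,59,82),('baseR',225,145,12),('baseR2',347,145,12),('blkL',260,134,30),('blkR',313,134,30),('instr',485,245,150),('instr0',485,245,0),('dish',402,132,14)]:
    p=plane(f,u,v,z); print(n,np.round(p,1),'along',round(p[:2]@g,1),'across',round(p[:2]@gx,1))
tcp=np.array([474.2,-210.9]);print('tool',tcp@g,tcp@gx)
print(proj(f,[474.2,-210.9,404-173]))
E
```

```text
top LL [440.2 -89.9  72. ] along -144.0 across 425.5
LR [485.  -84.3  72. ] along -144.1 across 470.6
RL [ 444.7 -132.5   72. ] along -186.8 across 424.6
RR [ 491.2 -126.8   72. ] along -186.9 across 471.5
pin [ 465.1 -107.8   82. ] along -164.8 across 447.9
baseR [ 415.  -187.5   12. ] along -237.7 across 388.4
baseR2 [ 533.2 -173.    12. ] along -238.0 across 507.4
blkL [ 448.7 -170.9   30. ] along -225.4 across 423.8
blkR [ 497.  -164.9   30. ] along -225.5 across 472.5
instr [ 610.9 -210.8  150. ] along -285.2 across 579.7
instr0 [ 709.4 -263.9    0. ] along -350.2 across 670.9
dish [ 583.7 -153.6   14. ] along -225.1 across 559.9
tool -268.2507 444.14934999999997
[282.39748302 284.79191254]
```

```bash
python3 - <<'E'
from h import *
a=load('scene0.png')
for p in((357,155),(325,146),(300,139)): print(np.round(plane(a,*p,0),0))
E
```

```text
[ 481. -448.    0.]
[ 615. -443.    0.]
[ 725. -439.    0.]
```

```bash
python3 - <<'E'
from h import *
a=load('scene0.png');b=load('side0.png')
for p in((235,180),(282,162),(258,171)): print(np.round(plane(a,*p,0),0))
for p in((362,268),(352,215)): print(np.round(plane(b,*p,0),0))
f=load('wrist2.png'); print(np.round(plane(f,485,245,60),0))
E
```

```text
[777. -75.   0.]
[ 697. -259.    0.]
[ 739. -164.    0.]
[ 672. -224.    0.]
[756. -12.   0.]
[ 670. -243.   60.]
```

```bash
python3 -m handwheel '[[[0.03,0,-0.3,0],[0.03,0,-0.6,0],[0.03,0,-0.9,0],[0.03,0,-1,0],[0.03,0,-1,0]]]' 0
python3 -m handwheel '[[[0,0,-0.2,0],[0,0,-0.4,0],[0,0,-0.54,0],[0,0,-0.54,0],[0,0,-0.54,0]]]' 0
python3 - <<'E'
from h import *
f=save('wrist','wrist3.png')
g=np.array([-0.1245,0.992]);p=bot.state()['tcp_pos'];print(p[:2]@g,p@[.992,.1245,0])
E
```

```text
clock: 2.25
tcp_pos: [472.2, -210.0, 280.8]
eef_rot: [[-0.121, 0.993, -0.009], [0.993, 0.121, 0.004], [0.005, -0.008, -1.0]]
contact_force: [-1.0, -0.6, -0.7]
width: -0.2
clock: 2.67
tcp_pos: [475.1, -210.5, 220.7]
eef_rot: [[-0.122, 0.992, -0.0], [0.992, 0.122, -0.0], [0.0, -0.0, -1.0]]
contact_force: [0.9, -0.1, 0.4]
width: 0.1
-268.1355135756901 445.7390192462691
```

View pics/wrist3.png

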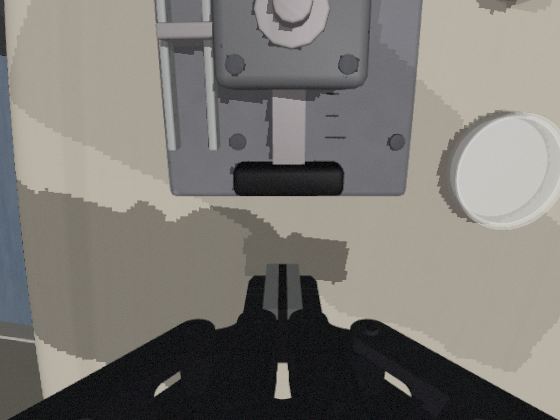

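```bash
python3 -m handwheel '[[[-0.015,0.15,0,0],[-0.03,0.3,0,0],[-0.045,0.45,0,0],[-0.05,0.51,0,0],[-0.05,0.51,0,0]]]' 0
python3 - <<'E'
from h import *
f=save('wrist','wrist4.png')
g=np.array([-0.1245,0.992]);p=bot.state()['tcp_pos'];print(p[:2]@g,p@[.992,.1245,0])
E
```

```text
clock: 3.13
tcp_pos: [470.1, -147.7, 221.7]
eef_rot: [[-0.126, 0.992, 0.003], [0.992, 0.126, -0.001], [-0.001, 0.003, -1.0]]
contact_force: [-0.0, -0.2, 0.5]
width: -0.0
-205.85923624729523 448.0593952319009
```

View pics/wrist4.png

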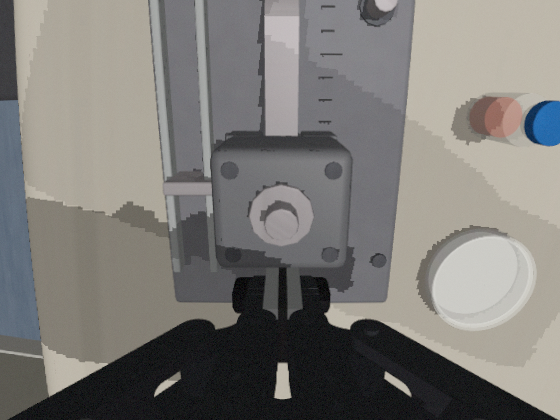

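The stop's pin is at (281,220), in line with the fingertips at (283,270), and there's a small gap left. I'll push slowly now.

```bash
python3 -m handwheel '[[[-0.003,0.03,0,0],[-0.007,0.06,0,0],[-0.011,0.09,0,0],[-0.015,0.12,0,0],[-0.019,0.15,0,0],[-0.022,0.18,0,0],[-0.026,0.21,0,0],[-0.03,0.24,0,0]]]' 0
python3 - <<'E'
from h import *
f=save('wrist','wrist5.png')
g=np.array([-0.1245,0.992]);s=bot.state();p=s['tcp_pos'];print(p[:2]@g,p@[.992,.1245,0],s['contact_force']@np.r_[g,0])
E
```

```text
clock: 3.85
tcp_pos: [466.4, -119.6, 220.2]
eef_rot: [[-0.124, 0.992, 0.001], [0.992, 0.124, -0.001], [-0.001, 0.001, -1.0]]
contact_force: [0.4, -4.0, 2.8]
width: -0.1
-175.9198446772526 447.59233108296263 -1.535445060534805
```

View pics/wrist5.png

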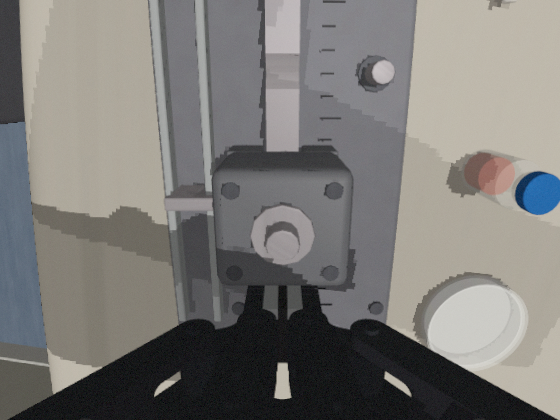

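```bash
python3 - <<'E'
from h import *
g=np.array([-0.1245,0.992])
f=load('wrist5.png')
for n,u,v,z in(('ring',283,235,72),('shortpeg top',382,72,28),('notch',283,71,28),('corner',240,164,72),('cr',240,285,72)):
  p=plane(f,u,v,z);print(n,np.round(p,1),round(p[:2]@g,1))
f=load('wrist4.png');p=plane(f,281,214,72);print(p[:2]@g)
E
```

```text
ring [462.6 -86.8  72. ] -143.7
shortpeg top [496.7 -27.2  28. ] -88.8
notch [455.8 -32.1  28. ] -88.6
corner [445.8 -64.2  72. ] -119.2
cr [ 449.7 -107.9   72. ] -163.0
-165.15879950434038
```

```bash
python3 -m handwheel '[[[-0.004,0.033,0,0],[-0.008,0.066,0,0],[-0.012,0.1,0,0],[-0.016,0.133,0,0],[-0.021,0.166,0,0],[-0.025,0.2,0,0],[-0.029,0.233,0,0],[-0.033,0.266,0,0]]]' 0
python3 -m handwheel '[[[-0.002,0.017,0,0],[-0.004,0.033,0,0],[-0.006,0.05,0,0],[-0.008,0.066,0,0],[-0.01,0.083,0,0],[-0.012,0.1,0,0],[-0.014,0.117,0,0],[-0.016,0.133,0,0]]]' 0
python3 - <<'E'
from h import *
f=save('wrist','wrist6.png')
g=np.array([-0.1245,0.992]);s=bot.state();p=s['tcp_pos'];print(p[:2]@g,p@[.992,.1245,0])
E
```

```text
clock: 4.57
tcp_pos: [462.1, -87.3, 219.9]
eef_rot: [[-0.125, 0.992, 0.0], [0.992, 0.125, -0.0], [-0.0, 0.0, -1.0]]
contact_force: [2.5, -4.5, 1.6]
width: -0.2
clock: 5.23
tcp_pos: [459.7, -71.3, 219.6]
eef_rot: [[-0.125, 0.992, -0.001], [0.992, 0.125, 0.001], [0.002, -0.001, -1.0]]
contact_force: [0.0, 0.4, -0.1]
width: 0.0
-127.59298778620442 446.9534966368985
```

View pics/wrist6.png

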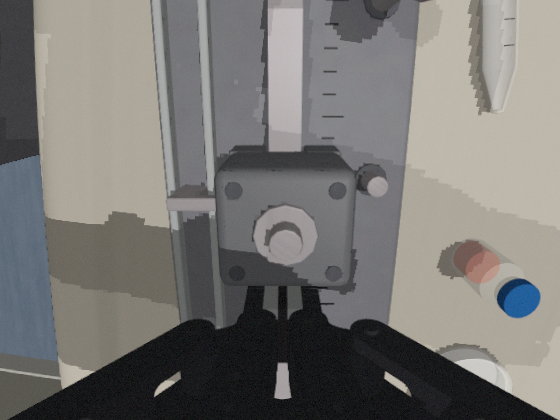

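```bash
cat > m.py <<'E'
from h import *
g=np.array([-0.1245,0.992])
def al(f,u,v,z): return round(float(plane(f,u,v,z)[:2]@g),1)
def stopedges(f):
    # dark stop top: along a column, brightness gradients
    im=cv2.cvtColor(f['pixels'],cv2.COLOR_BGR2GRAY); m=cv2.inRange(f['pixels'],(170,0,0),(255,255,255))
E
python3 - <<'E'
from m import *
f=load('wrist6.png')
print(al(f,376,186,28),al(f,285,235,72),al(f,242,163,72),al(f,242,285,72))
f=load('wrist5.png')
print(al(f,382,72,28),al(f,283,235,72))
cv2.imwrite('pics/w6c.png',cv2.resize(load('wrist6.png')['pixels'][130:300,200:400],None,fx=3.5,fy=3.5,interpolation=cv2.INTER_CUBIC))
cv2.imwrite('pics/w5c.png',cv2.resize(load('wrist5.png')['pixels'][130:300,200:400],None,fx=3.5,fy=3.5,interpolation=cv2.INTER_CUBIC))
E
```

```text
-88.3 -94.5 -69.8 -113.7
-88.8 -143.7
```

View pics/w6c.png

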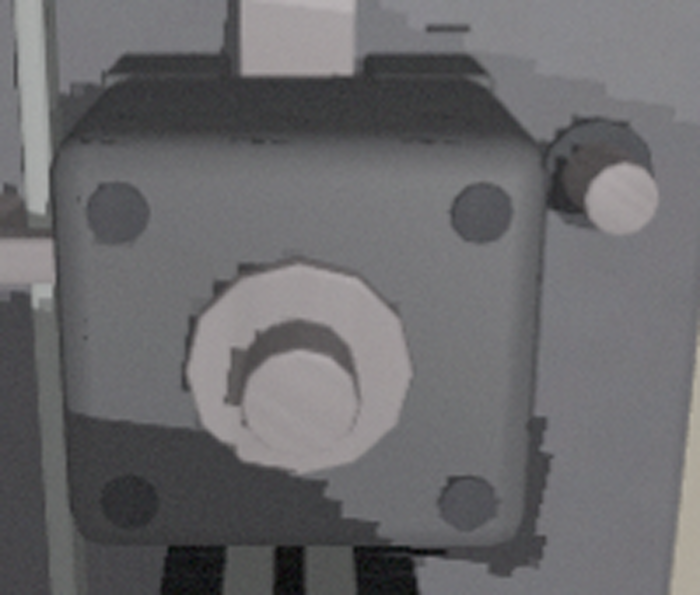

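View pics/w5c.png

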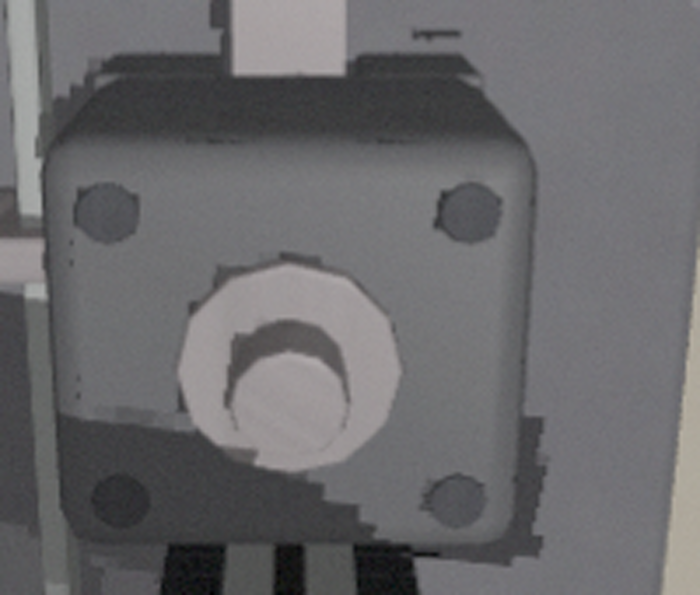

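```bash
python3 -m handwheel '[[[-0.001,0.008,0,0],[-0.002,0.017,0,0],[-0.003,0.025,0,0],[-0.003,0.025,0,0]]]' 0
python3 - <<'E'
from m import *
s=bot.state();f=save('wrist','wrist7.png');print(s['tcp_pos'][:2]@g)
cv2.imwrite('pics/w7c.png',cv2.resize(f['pixels'][130:300,200:400],None,fx=3.5,fy=3.5,interpolation=cv2.INTER_CUBIC))
E
```

```text
clock: 5.62
tcp_pos: [459.6, -68.5, 219.7]
eef_rot: [[-0.125, 0.992, -0.001], [0.992, 0.125, 0.001], [0.001, -0.001, -1.0]]
contact_force: [0.7, 0.4, 0.3]
width: -0.1
-125.18523867857938
```

View pics/w7c.png

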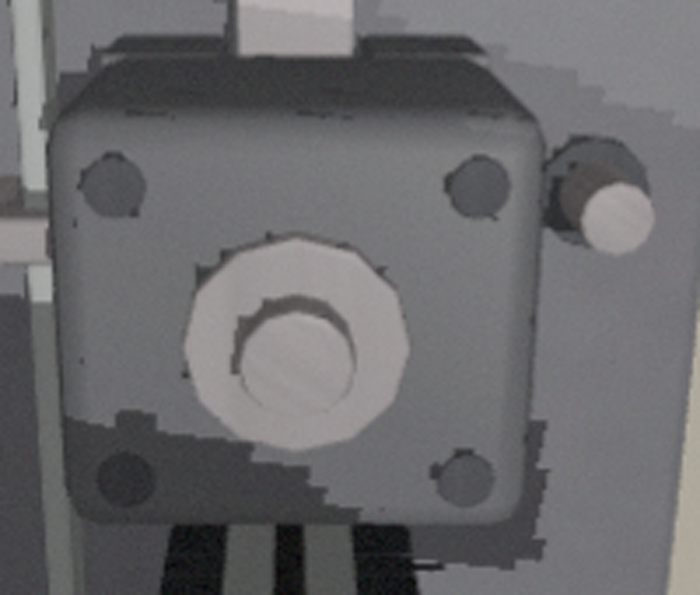

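The stop snapped into the first notch. It moved ahead of the finger, and the pin's offset inside its ring shrank from 32 to 22 px (pin dropped). I'll use this to calibrate the seated position.

```bash
python3 - <<'E'
from m import *
f=load('wrist7.png')
print(al(f,284.9,227.7,72),al(f,376.5,192,28), al(f,371,186,12))
E
```

```text
-89.2 -88.5 -89.7
```

```bash
python3 -m handwheel '[[[-0.002,0.017,0,0],[-0.004,0.033,0,0],[-0.006,0.05,0,0],[-0.008,0.066,0,0],[-0.01,0.083,0,0],[-0.012,0.1,0,0],[-0.014,0.117,0,0],[-0.016,0.133,0,0]]]' 0
python3 - <<'E'
from m import *
s=bot.state();f=save('wrist','wrist8.png');print(s['tcp_pos'][:2]@g,s['contact_force'])
E
```

```text
clock: 6.33
tcp_pos: [457.9, -53.1, 219.9]
eef_rot: [[-0.124, 0.992, 0.0], [0.992, 0.124, -0.001], [-0.001, -0.0, -1.0]]
contact_force: [0.5, -3.3, -1.3]
width: 0.3
-109.70359003385224 [ 0.54616694 -3.30256533 -1.319665  ]
```

View pics/wrist8.png

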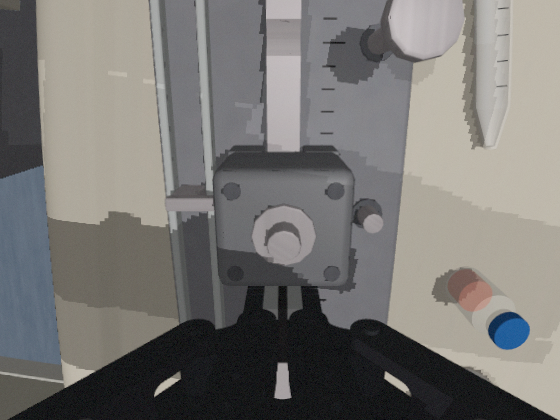

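```bash
python3 - <<'E'
from m import *
f=load('wrist8.png')
print('stop',al(f,284,235,72),'notch',al(f,284,36,28),'head',al(f,425,20,70),'foot',al(f,371,42,12),'short',al(f,372,223,28))
E
```

```text
stop -76.7 notch -8.3 head -9.0 foot -8.4 short -88.3
```

```bash
python3 -m handwheel '[[[-0.004,0.033,0,0],[-0.008,0.066,0,0],[-0.012,0.1,0,0],[-0.016,0.133,0,0],[-0.021,0.166,0,0],[-0.025,0.2,0,0],[-0.029,0.233,0,0],[-0.033,0.266,0,0]]]' 0
python3 -m handwheel '[[[-0.002,0.02,0,0],[-0.005,0.04,0,0],[-0.008,0.06,0,0],[-0.01,0.08,0,0],[-0.013,0.1,0,0],[-0.015,0.12,0,0],[-0.018,0.14,0,0],[-0.02,0.16,0,0]]]' 0
python3 - <<'E'
from m import *
s=bot.state();f=save('wrist','wrist9.png');print(s['tcp_pos'][:2]@g,s['contact_force'])
E
```

```text
clock: 7.05
tcp_pos: [453.8, -20.5, 219.9]
eef_rot: [[-0.125, 0.992, -0.0], [0.992, 0.125, -0.0], [0.0, -0.0, -1.0]]
contact_force: [-0.5, -4.5, -0.4]
width: 0.2
clock: 7.72
tcp_pos: [451.4, -1.5, 219.9]
eef_rot: [[-0.124, 0.992, -0.0], [0.992, 0.124, -0.0], [0.0, -0.0, -1.0]]
contact_force: [-0.5, -3.1, -0.0]
width: -0.5
-57.72962887786996 [-0.45357572 -3.05993635 -0.04271266]
```

View pics/wrist9.png

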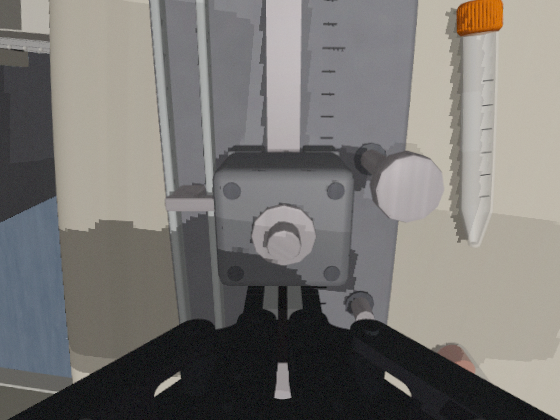

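```bash
python3 -m handwheel '[[[-0.001,0.01,0,0],[-0.002,0.02,0,0],[-0.004,0.03,0,0],[-0.005,0.04,0,0],[-0.006,0.05,0,0],[-0.007,0.058,0,0],[-0.008,0.066,0,0]]]' 0
python3 -m handwheel '[[[-0.001,0.006,0,0],[-0.002,0.012,0,0],[-0.002,0.018,0,0],[-0.003,0.024,0,0],[-0.003,0.024,0,0]]]' 0
python3 - <<'E'
from m import *
s=bot.state();f=save('wrist','wrist10.png');print(s['tcp_pos'][:2]@g,s['contact_force'])
cv2.imwrite('pics/w10c.png',cv2.resize(f['pixels'][130:300,200:440],None,fx=3.3,fy=3.3,interpolation=cv2.INTER_CUBIC))
E
```

```text
clock: 8.35
tcp_pos: [450.5, 6.4, 219.9]
eef_rot: [[-0.124, 0.992, -0.0], [0.992, 0.124, 0.001], [0.001, -0.0, -1.0]]
contact_force: [-1.1, -1.8, 0.9]
width: -0.3
clock: 8.77
tcp_pos: [450.2, 9.3, 219.9]
eef_rot: [[-0.125, 0.992, 0.0], [0.992, 0.125, 0.0], [0.0, 0.0, -1.0]]
contact_force: [-0.5, -0.2, 0.1]
width: 0.2
-46.81894343885684 [-0.53786133 -0.19534879  0.05499466]
```

View pics/w10c.png

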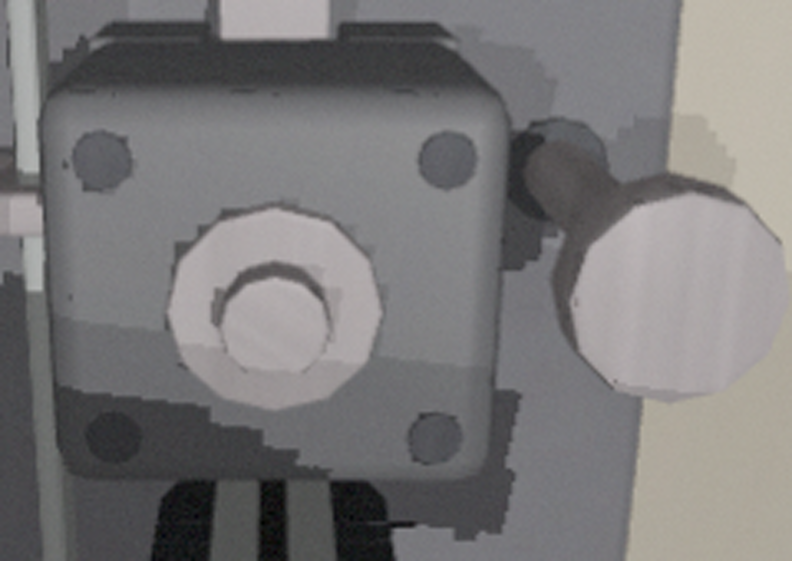

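The stop snapped ahead of the finger, the force fell to about 0, and the pin dropped. I'll back away along the rail and check.

```bash
python3 -m handwheel '[[[0.02,-0.12,0,0],[0.03,-0.24,0,0],[0.045,-0.36,0,0],[0.055,-0.45,0,0],[0.055,-0.45,0,0],[0.055,-0.45,0,0]]]' 0
python3 - <<'E'
from m import *
s=bot.state();f=save('wrist','wrist11.png');print(s['tcp_pos'][:2]@g,s['contact_force'])
save('scene','scene11.png')
cv2.imwrite('pics/sc11c.png',cv2.resize(load('scene11.png')['pixels'][165:285,240:360],None,fx=5,fy=5,interpolation=cv2.INTER_CUBIC))
E
```

```text
clock: 9.32
tcp_pos: [456.8, -45.3, 219.9]
eef_rot: [[-0.123, 0.992, -0.0], [0.992, 0.123, 0.001], [0.001, 0.0, -1.0]]
contact_force: [-0.0, 0.8, 0.3]
width: 0.1
-101.76161547379478 [-0.00210497  0.75668739  0.25875012]
```

View pics/wrist11.png

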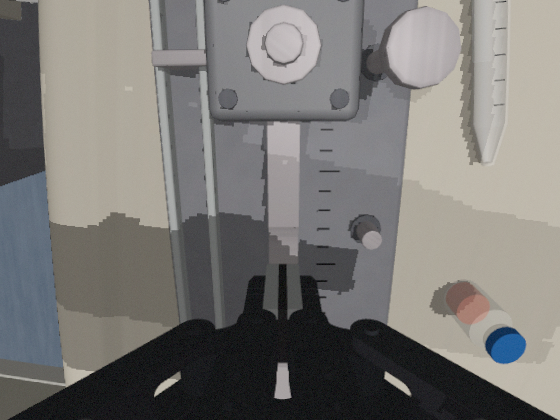

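View pics/sc11c.png

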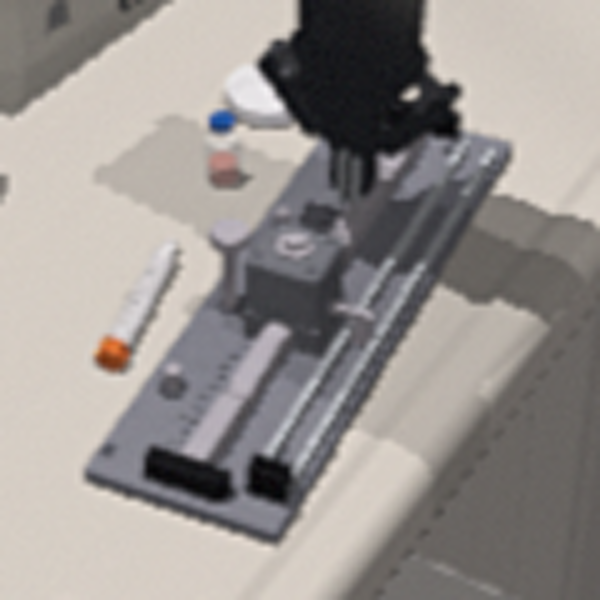

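```bash
python3 - <<'E'
from m import *
f=load('wrist11.png')
print('stop',al(f,284,44,72),'head',al(f,422.5,48,72),'foot',al(f,376,62,12),'short',al(f,370,240,28))
# pin height from along-view: pin top centre (284.5,43) vs ring
for n in('wrist8.png','wrist7.png','wrist11.png'): print(n)
E
python3 -m handwheel '[[[0,0,0.2,0],[0,0,0.4,0],[0,0,0.6,0],[0,0,0.6,0],[0,0,0.6,0],[0,0,0.6,0]]]' 0
python3 - <<'E'
from m import *
s=bot.state();print(s['contact_force'],s['dq']);f=save('wrist','wrist12.png')
E
```

```text
stop -8.2 head -9.0 foot -8.6 short -88.6
wrist8.png
wrist7.png
wrist11.png
clock: 9.92
tcp_pos: [456.5, -44.4, 291.5]
eef_rot: [[-0.125, 0.992, -0.0], [0.992, 0.125, 0.0], [0.0, -0.0, -1.0]]
contact_force: [-1.1, 0.2, -1.2]
width: 0.3
[-1.14827424  0.15512461 -1.16439367] [-4.70954178e-03  1.72528393e-02 -1.84907644e-02 -5.63427834e-05
  4.53844594e-05 -9.08422546e-04]
```

View pics/wrist12.png

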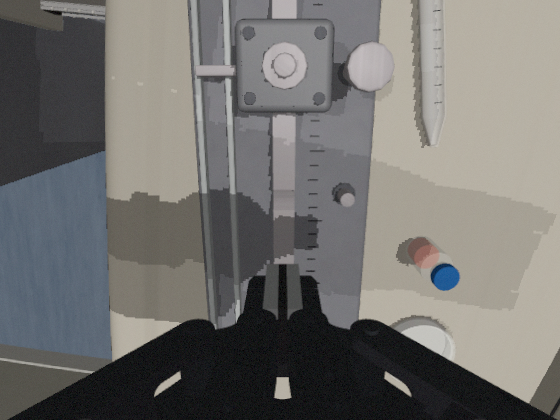

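The stop's ring at (285,66) is level with the peg's head at (370,67). They agree within about 1 mm, and the fingers are clear of everything.

```bash
python3 -c "
from bench import bot; print(bot.finish_job())"
```

```text
the job is handed in; nothing more can be done
None
```

The grey stop is seated in the middle notch, the one beside the tall round-headed peg. I pushed it with shut fingertips on its right face only. It clicked through the first notch on the way and snapped into the second, after which I backed off, lifted clear and handed the job in at about 10 s.

**Last checks:**
- **Position:** along the rail, the stop's centre measured -8.2 mm, the peg's head -9.0 mm and the peg's foot -8.6 mm. That puts the stop within about 1 mm of the peg, where 4 mm is allowed. The camera calibration is good to about 2 mm.
- **Seating:** when the stop snapped ahead of the finger, the push fell to about 0 N. The pin sat lower in its ring, as it did in the first notch. I judged this drop from the pictures and did not measure it in millimetres.
- **Surroundings:** the tool stood clear of everything. The vial, tube and dish stood where they were in the last pictures. I did not recheck the bottle, tape, timer and marker, but the arm never went near them.

**Disagreement:** the first estimate from the two fixed cameras put the peg about 3 mm further right (-12 mm). I relied on the closer wrist views instead, where the stop and the peg are seen together.

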